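# Refit the pump's control knob and hold it pressed

## Robot

A 7-joint arm with a two-finger parallel gripper is mounted at the origin on a cart in front of the work surface, level with it; the furniture and walls round the work are solid. World frame = base frame: x ahead of the robot, y to its left, z up, the work surface at z = 0. Lengths are in m, angles in degrees, forces in N, time in s.
With the tool pointing down it reaches from about 0.425 to 0.875 m from the base axis. Payload 4.7 kg.
Tool frame: the origin (TCP) lies at the very end of the fingers, on their centre line; the grasp point (between the pads) lies 19 mm behind it; z points along the fingers, y is the line along which they close (so a half turn about z gives the same grasp; the last joint's range is limited). The gripper opens to 87 mm and grips with 3 to 60 N. Pads are 19 mm wide; open, the fingers measure 117 mm over their backs; the gripper's body (75 mm by 190 mm) begins 51 mm behind the grasp point.
Start: joints at [67.844, 18.392, -4.016, 83.108, 1.295, 78.541, -3.26], TCP at [0.254, -0.599, 0.223] pointing down, gripper open.
Joint ranges: [-163.93, 163.93], [-17.29, 119.83], [-79.2, 71.16], [3.27, 140.29], [-89.18, 269.18], [5.43, 117.66], [-154.24, 154.24]. Speed limits (degrees/s): [147.25, 147.25, 180, 180, 180, 180, 180].

## Interface

Orientations are given as [roll, pitch, yaw] about the fixed x, y, z axes, in that order (R = Rz(yaw) Ry(pitch) Rx(roll)).
In Python, from cell import telemetry, cams, env gives the robot as it stands.
- The arm moves only by the tool arm_command, never from a script. Its argument "series" is text: rows parted by semicolons, each of 5 numbers parted by spaces: the shift along the tool's x, y, z in mm, then the turn about the tool's z in rad, then the closure in counts, from 0 (fully open) to 255 (shut). A call has 1 to 20 rows; each row shifts and turns the commanded pose from where the row before left it, along the tool's axes as they then stand; what a row does not reach is not made up. A row lasts 1/12 s, in which the tool goes at most 41.7 mm and 7.16 degrees, less where a joint would pass 70% of its speed; a pose out of reach is approached as far as the arm can. A call is refused whole if a number of a shift passes 41.7 or a number of a turn 0.125, either way. A call with a gripper value outside its range is refused whole. The fingers move at their own pace and stop on an object; "squeeze" is the grip in N (left out, the last holds). Time passes only in rows, so rows that do not move let the fingers close. It gives the time, the measured TCP pose, the force, the opening and the grip force at its end, in the units of the state.
- telemetry.get_obs(): the state, without advancing time (a new reading comes with each control period).
- cams.read_camera(name): name is "side" or "top"; returns the picture (400x640x3 uint8, blue, green, red); there is no depth.
- cams.calibration(name): a dict with "K" (3x3 intrinsics, pixels), "origin" and "rotation" of the camera in the world. Camera axes: x right, y down, z forward; pixel columns grow to the right and rows downward; lengths in m; the calibration is good to about 2 mm. A picture is of the moment at which its call begins. calibration takes no time and is no camera call.
- env.sign_off(): hands the job in; it is judged then, once.
The state is a dict: "time_s": time; "qpos": joint angles; "joint_velocities": joint speeds; "effort": joint torques, N m; "tool_pos": TCP position; "tool_rot": TCP orientation; "force": force on the tool from outside, world axes, zero at the start; "wrist_torque": the same for the moment, N m; "grip_width": finger opening in m; "grasp_force": force on a finger pad.
Only numpy, scipy, OpenCV 4.12 (cv2) and the standard library are available. Lean on these libraries where they do the work, as an engineer would, in place of code of your own. Each camera call takes 0.05 s, during which the arm holds its last target. There are 200 camera calls.

## Task

The black knob has come off the transfer pump's control box. Pick it up, turn it so that its white pointer line (the flat of its D-shaped bore) matches the flat of the brass D-shaft, beside the box's red index mark, and push it fully home on the shaft. Then press the knob with the sprung shaft right down, as one does to prime the pump, and finish while still holding it pressed; do not ram it, and leave the tin of nails, the cork and the whetstone where they are.

Things in the scene. Friction and masses are not known exactly. Their poses are not given: they have to be found in the camera images.
- knob: Loose black knob, upright, about 80 g. Origin: centre of underside. Skirt 49 mm across, 0-20 mm high; on it a wing bar to grip, 46 mm long (x), 16 mm wide (y), 20-47 mm high: hold it just above the skirt. White pointer line at +x, the side of the flat of the D-bore below (open underneath, radius 7.9 mm, flat 4.4 mm from axis, 18 mm deep).
- control_box: Grey control box fixed to the worktop, 100 mm (x) by 80 mm (y), 43 mm high, 44.5 mm at its dial plate. Origin: centre of underside, z up. The shaft stands upright at its centre. Red index mark at the lid's +x side, two small lamps at its -x side. Room: a wall cabinet overhangs the back of the worktop from 0.28 m up; its front runs from (0.72, 0.18) to (0.64, 0.47) in world x, y: keep the arm out of there.
- shaft_seat (a point): Centre of the top of the steel collar (25 mm wide) that carries the brass D-shaft; moves with it; 53.5 mm above the worktop at rest. z up, +x towards the shaft's flat and the red mark. Shaft: 14 mm diameter, flat 3.5 mm from axis, tip 16 mm above this point, bevelled 1.8 mm. Knob home: its underside on the collar, knob origin at this point, the +x axes in line.
- spindle (a joint): How far the shaft is pressed down, m: 0 at rest, 0.006 at the stop. A spring pushes it back up: about 4 N starts it moving, about 8.5 N holds it at the stop.
- nail_tin: Bystander: open metal tin of nails, 74 mm across, 61 mm high, loose. Origin: centre of its underside.
- cork: Bystander: wine cork standing on end, 24 mm across, 42 mm high, loose. Origin: centre of its underside.
- whetstone: Bystander: grey oil stone lying flat, 48 x 152 x 24 mm, loose. Origin: centre of its underside.
Things that resemble listed ones, but are neither listed nor needed, are in the scene too. What is shaped like the knob but orange is not meant.

How it is judged:
By the outcome, as a careful person would: the job done as asked, in the order asked, and still so for the second after the job is handed in, while the arm keeps its last pose, push and grip.
It also fails if it takes over 45 s, if anything falls off the work surface, if the arm or the gripper's body presses on something with over 40 N, if the wrist force passes 120 N, or if a joint passes its speed limit or range.

## Working session

There is one attempt and no reset: what is moved stays moved. The work goes in short steps, Python scripts to look and compute and a tool call to move; the robot and the scene stay as the last step left them, time stands still between calls to the robot, and variables do not carry over. Pictures are saved under pics/ and viewed, at most 10 in all, crops included, and the job is handed in when it is done.

Besides the shell and the picture viewer there is one more tool, called after "Request:" by a JSON object that holds its "method" and its "body", one argument or row to a line. arm_command: Moves the arm, as the interface text tells. Its arguments: {"type":"object","properties":{"series":{"type":"string"},"squeeze":{"type":"number"}},"required":["series"]}

```bash
mkdir -p pics; python3 - <<'E'
from cell import telemetry,cams
import cv2
for n in("side","top"):
    cv2.imwrite(f"pics/{n}0.png",cams.read_camera(n)); c=cams.calibration(n); print(n,c)
o=telemetry.get_obs();print(o)
E
```

```text
side {'K': array([[486.33325229,   0.        , 325.43694467],
       [  0.        , 486.33325229, 202.1482011 ],
       [  0.        ,   0.        ,   1.        ]]), 'origin': array([ 0.29495422, -0.40671857,  0.42833487]), 'rotation': array([-112.65972568,   -1.54850355,  -11.27003275])}
top {'K': array([[422.27036071,   0.        , 318.33528187],
       [  0.        , 422.27036071, 199.65668563],
       [  0.        ,   0.        ,   1.        ]]), 'origin': array([0.29883372, 0.31286279, 0.9094738 ]), 'rotation': array([-1.67807764e+02, -8.17129436e-03, -6.09252275e+01])}
{'time_s': 0.1, 'qpos': array([67.84491256, 18.43532062, -4.01568106, 83.16967961,  1.29714608,
       78.53992399, -3.2606256 ]), 'joint_velocities': array([ 0.08477089, -0.09739528, -0.07142588, -0.17623462,  0.05487559,
       -0.04558007, -0.03068624]), 'effort': array([-1.79034587e-04, -4.92569447e+01, -4.05757986e-01, -3.13399422e+01,
       -6.43609185e-02,  3.94436123e-02,  3.80152665e-05]), 'tool_pos': array([ 0.25333528, -0.59805259,  0.22154966]), 'tool_rot': array([-1.79900429e+02,  7.54669342e-03,  2.29646723e+01]), 'force': array([-0.21168851,  0.50764585,  0.17148848]), 'wrist_torque': array([-0.04269774, -0.02056102,  0.02070877]), 'grasp_force': 0.0, 'grip_width': 0.0870758948270701}
```

View pics/top0.png

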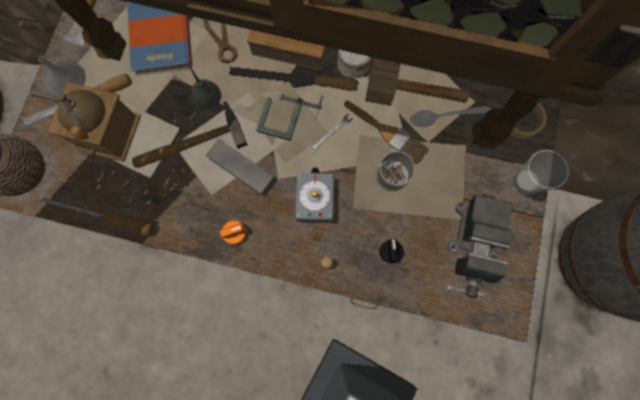

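View pics/side0.png

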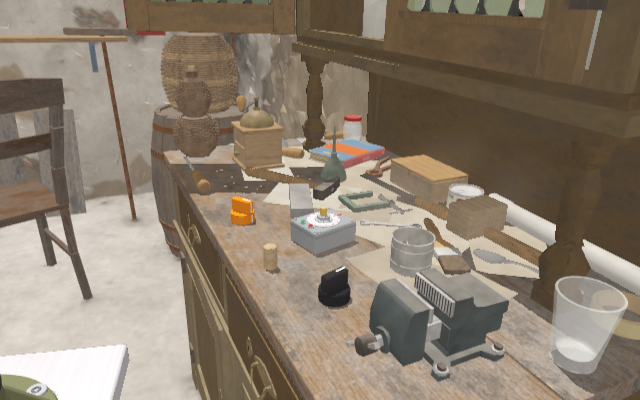

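The top view shows the black knob at (391,250), the orange lookalike at (233,233), the box at (315,197), the cork at (327,262), the tin at (395,170) and the whetstone at (241,166). Things that could be mistaken for the knob are the orange knob, top (233,233), and the box's own dial, top (315,195). I choose the black one at top (391,250), side (334,287).

```bash
cat >h.py <<'E'
import numpy as np,cv2
from cell import cams,telemetry
from scipy.spatial.transform import Rotation as R
def rot(n): return R.from_euler('xyz',cams.calibration(n)["rotation"],degrees=True).as_matrix()
def px2w(n,u,v,z):
    c=cams.calibration(n); d=rot(n)@np.linalg.inv(c["K"])@[u,v,1]; o=c["origin"]; return o+d*(z-o[2])/d[2]
def w2px(n,p):
    c=cams.calibration(n); q=c["K"]@rot(n).T@(np.array(p)-c["origin"]); return q[:2]/q[2]
def crop(im,u,v,w,h,s): return cv2.resize(im[v:v+h,u:u+w],None,fx=s,fy=s,interpolation=cv2.INTER_CUBIC)
E
python3 - <<'E'
from h import *
t=cv2.imread("pics/top0.png");s=cv2.imread("pics/side0.png")
a=np.hstack([crop(t,285,165,60,60,6.5),crop(t,365,220,60,60,6.5)])
b=np.hstack([crop(s,285,195,75,40,5.2),crop(s,295,260,75,40,5.2)])
cv2.imwrite("pics/c1.png",np.vstack([a,cv2.resize(b,(780,208))]))
for n,u,v,z in[("top",391,250,.047),("top",315,197,.045),("top",327,262,.042),("top",395,170,.061),("top",241,166,.024),("side",334,300,.0)]:print(n,u,v,px2w(n,u,v,z).round(3))
E
```

```text
top 391 250 [0.442 0.223 0.047]
top 315 197 [0.464 0.412 0.045]
top 327 262 [0.358 0.325 0.042]
top 395 170 [0.592 0.293 0.061]
top 241 166 [0.45  0.59  0.024]
side 334 300 [0.443 0.211 0.   ]
```

View pics/c1.png

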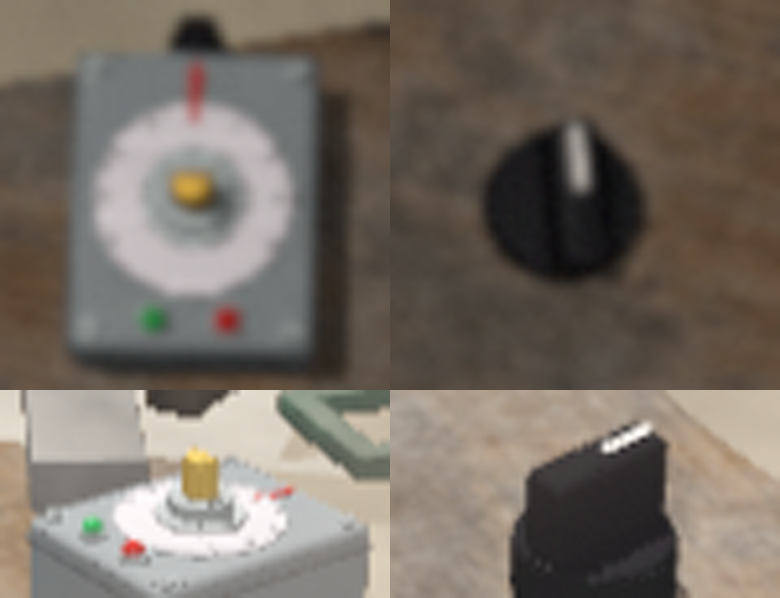

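The crop shows the black knob with its white line pointing up the image, and the box with its red mark also up the image and two lamps below. Next I work out poses from both cameras.

```bash
python3 - <<'E'
from h import *
def T(x,y,ox,oy,z): return px2w("top",ox+x/6.5,oy+y/6.5,z)
def S(x,y,ox,oy,z): return px2w("side",ox+x/5.2,oy+(y-390)/5.2,z)
def ang(a,b): d=b-a; return np.degrees(np.arctan2(d[1],d[0])).round(1)
kT=lambda x,y,z:T(x-390,y,365,220,z); kS=lambda x,y,z:S(x-390,y,295,260,z)
bT=lambda x,y,z:T(x,y,285,165,z); bS=lambda x,y,z:S(x,y,285,195,z)
print("knob bar T",kT(580,193,.047),"skirt T",kT(565,203,.015),"S",kS(600,457,.047))
print("knob ang T",ang(kT(583,190,.047),kT(573,125,.047)),"S",ang(kS(605,447,.047),kS(652,425,.047)), "S edge",ang(kS(557,492,.047),kS(665,440,.047)))
print("dial T",bT(194,198,.0445),"tip T",bT(195,187,.0695),"tip S",bS(200,457,.0695),"collar S",bS(202,503,.0535))
print("box ang mark T",ang(bT(196,120,.043),bT(196,65,.043)),"edges",ang(bT(70,350,.043),bT(80,58,.043)),ang(bT(308,352,.043),bT(318,58,.043)),"lamps->",ang(bT(153,320,.043),bT(228,320,.043))+90)
print("S dialcentre-mark",ang(bS(258,497,.0445),bS(295,490,.043)))
c=bT(72,348,.043),bT(80,58,.043),bT(318,58,.043),bT(312,352,.043); print(np.mean(c,0),[np.linalg.norm(c[i]-c[i-1]).round(3) for i in range(4)])
o=telemetry.get_obs()
print("red mark S",bS(280,493,.043))
E
```

```text
knob bar T [0.44575516 0.2174806  0.047     ] skirt T [0.44594651 0.21673317 0.015     ] S [0.44434326 0.2132257  0.047     ]
knob ang T 35.7 S 31.8 S edge 32.1
dial T [0.46655091 0.4143594  0.0445    ] tip T [0.46494846 0.41287792 0.0695    ] tip S [0.46343048 0.40792338 0.0695    ] collar S [0.46366377 0.4032469  0.0535    ]
box ang mark T 29.2 edges 27.8 26.7 lamps-> 29.1
S dialcentre-mark 25.6
[0.46583162 0.41340382 0.043     ] [np.float64(0.077), np.float64(0.096), np.float64(0.078), np.float64(0.098)]
red mark S [0.49901314 0.43081496 0.043     ]
```

Request:
{"method": "arm_command", "body": {
  "series": "0 0 0 -0.088 0;0 0 0 -0.087 0;16 -8.6 0 0 0;32 -17 0 0 0;32 -17 0 0 0;32 -17 0 0 0;32 -17 0 0 0;32 -17 0 0 0;32 -17 0 0 0;32 -17 0 0 0;32 -17 0 0 0;32 -17 0 0 0;32 -17 0 0 0;32 -17 0 0 0;32 -17 0 0 0;32 -17 0 0 0;32 -17 0 0 0"
}}

```text
time_s: 1.52
tool_pos: [0.5088, -0.1374, 0.2223]
tool_rot: [180.0, 0.0, 33.0]
force: [0.9, 0.1, -0.7]
grip_width: 0.0871
grasp_force: 0.0
```

Request:
{"method": "arm_command", "body": {
  "series": "14 -30 0 0 0;14 -30 0 0 0;14 -30 0 0 0;14 -30 0 0 0;14 -30 0 0 0;14 -30 0 0 0;14 -30 0 0 0;14 -30 0 0 0;7 -15 0 0 0;0 0 0 0 0;0 0 0 0 0"
}}

```text
time_s: 2.43
tool_pos: [0.469, 0.1403, 0.2223]
tool_rot: [180.0, 0.0, 33.1]
force: [0.1, 0.4, 0.1]
grip_width: 0.0868
grasp_force: 0.0
```

Request:
{"method": "arm_command", "body": {
  "series": "7 -25.5 0 0 0;7 -25.5 0 0 0;7 -25.5 0 0 0;0 0 30 0 0;0 0 30 0 0;0 0 30 0 0;0 0 30 0 0;0 0 0 0 0;0 0 0 0 0"
}}

```text
time_s: 3.18
tool_pos: [0.4448, 0.2134, 0.1015]
tool_rot: [-179.9, 0.2, 32.9]
force: [0.6, -0.3, 0.7]
grip_width: 0.0866
grasp_force: 0.0
```

```bash
python3 - <<'E'
from h import *
o=telemetry.get_obs();print(o["tool_pos"],o["tool_rot"])
t=cams.read_camera("top");s=cams.read_camera("side")
cv2.imwrite("pics/c2.png",np.hstack([crop(t,355,210,80,80,5),crop(s,290,210,80,80,5)]))
print(w2px("top",o["tool_pos"]),w2px("side",o["tool_pos"]))
E
```

```text
[0.44475508 0.2134095  0.10146247] [-179.9357779     0.21468429   32.88365156]
[400.90927023 248.46991791] [336.92558899 240.67340779]
```

View pics/c2.png

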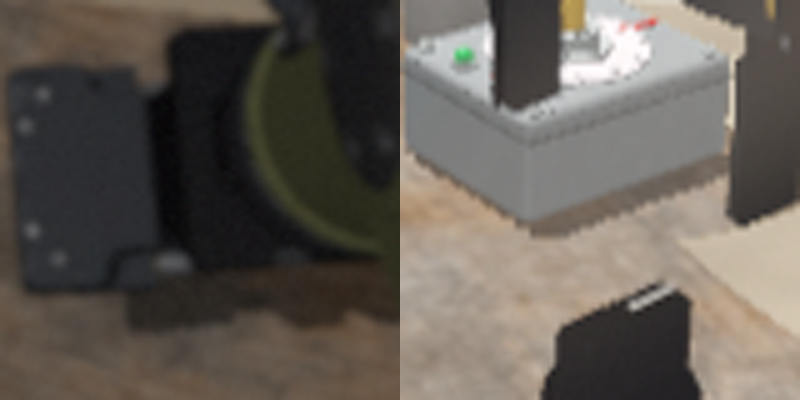

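The side crop shows both fingertips straddling the knob, with tip midpoint about (338,242) against (337,241) predicted, so the calibration agrees. Going down to grasp.

Request:
{"method": "arm_command", "body": {
  "series": "0 0 25 0 0;0 0 25 0 0;0 0 17 0 0;0 0 7 0 0;0 0 3 0 0;0 0 0 0 0;0 0 0 0 0"
}}

```text
time_s: 3.87
tool_pos: [0.4467, 0.2157, 0.0271]
tool_rot: [179.9, -0.1, 33.0]
force: [-0.7, 0.6, -0.1]
grip_width: 0.087
grasp_force: 0.0
```

Request:
{"method": "arm_command", "body": {
  "series": "0 0 0 0 255;0 0 0 0 255;0 0 0 0 255;0 0 0 0 255;0 0 0 0 255;0 0 0 0 255;0 0 0 0 255;0 0 0 0 255;0 0 0 0 255;0 0 0 0 255",
  "squeeze": 25
}}

```text
time_s: 4.7
tool_pos: [0.4454, 0.2152, 0.0255]
tool_rot: [180.0, 0.0, 33.0]
force: [1.4, 0.6, 0.1]
grip_width: 0.0281
grasp_force: 0.0
```

Request:
{"method": "arm_command", "body": {
  "series": "0 0 0 0 255;0 0 0 0 255;0 0 0 0 255;0 0 0 0 255;0 0 0 0 255"
}}

```text
time_s: 5.12
tool_pos: [0.4454, 0.2153, 0.0255]
tool_rot: [180.0, 0.0, 33.0]
force: [-0.1, 0.3, -0.2]
grip_width: 0.0159
grasp_force: 25.0
```

Request:
{"method": "arm_command", "body": {
  "series": "0 0 -10 0 255;0 0 -25 0 255;0 0 -25 0 255;0 0 -25 0 255;0 0 -20 0 255;0 0 0 0 255;0 0 0 0 255;0 0 0 0 255"
}}

```text
time_s: 5.78
tool_pos: [0.445, 0.2148, 0.1301]
tool_rot: [180.0, 0.1, 33.0]
force: [0.7, -0.9, -1.2]
grip_width: 0.0159
grasp_force: 25.0
```

```bash
python3 - <<'E'
from h import *
for i in range(3):
    o=telemetry.get_obs();print(o["tool_pos"],o["tool_rot"],o["grip_width"],o["force"])
    s=cams.read_camera("side")
u,v=w2px("side",o["tool_pos"]).astype(int);print(u,v, w2px("side",o["tool_pos"]))
cv2.imwrite("pics/c3.png",crop(s,u-50,v-50,100,100,6))
E
```

```text
[0.44495829 0.21477748 0.13008771] [1.79978406e+02 5.63921341e-02 3.29838455e+01] 0.01593165061895006 [ 0.71904716 -0.9253689  -1.19385482]
[0.44459801 0.21472938 0.12959295] [-1.79986516e+02  1.09728805e-01  3.29914878e+01] 0.01571125298809635 [ 0.03868737  0.03472815 -1.58749426]
[0.44448435 0.21478536 0.12939049] [-1.79965357e+02  1.29431868e-01  3.29974334e+01] 0.01586014582171228 [-0.58127169  0.14380922 -0.9268126 ]
337 223 [337.2336369  223.06597208]
```

View pics/c3.png

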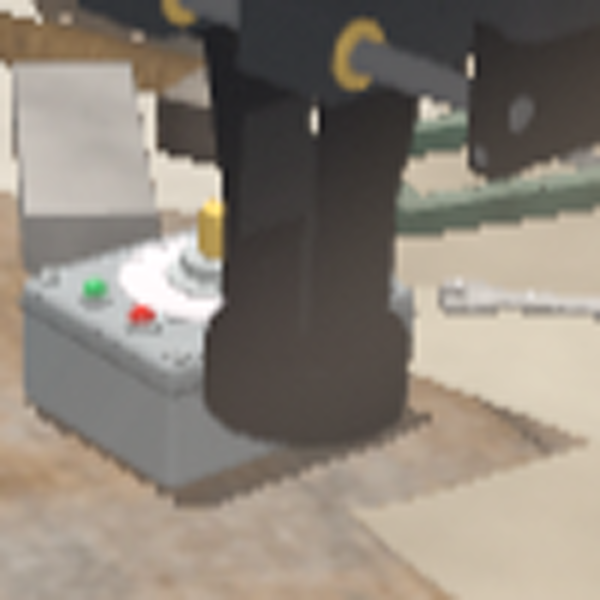

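Side crop: the knob is held upright, with skirt edges at crop x 203 to 408. I refine the shaft and knob positions with colour segmentation of the first pictures.

```bash
cat > m.py <<'E'
from h import *
from scipy.optimize import least_squares
def blob(im,mask,u,v):
    n,l,st,c=cv2.connectedComponentsWithStats(mask.astype(np.uint8))
    i=min(range(1,n),key=lambda i:np.hypot(*(c[i]-[u,v]))-.05*st[i,4]*0 if st[i,4]>8 else 1e9); return (l==i)
def hullmask(n,pts):
    s=8; q=np.array([w2px(n,p) for p in pts]); q=((q+.5)*s).astype(np.int32)
    h=cv2.convexHull(q); m=cv2.moments(h); return np.array([m["m10"]/m["m00"]/s-.5,m["m01"]/m["m00"]/s-.5]), m["m00"]/s/s
A=np.linspace(0,2*np.pi,40)
cyl=lambda x,y,r,z0,z1:[(x+r*np.cos(a),y+r*np.sin(a),z) for a in A for z in(z0,z1)]
def solve(n,f,c): return least_squares(lambda p:f(n,p)-c,[.45,.3],diff_step=1e-3,x_scale=.01).x
E
python3 - <<'E'
from m import *
for n,kp,bp in(("top",(391,250),(315,194)),("side",(334,287),(323,210))):
    im=cv2.imread(f"pics/{n}0.png"); h=cv2.cvtColor(im,cv2.COLOR_BGR2HSV); f=im.astype(int)
    w=blob(im,(h[...,1]<45)&(h[...,2]>(150 if n=="top" else 205)),*bp)
    ct=max(cv2.findContours(w.astype(np.uint8),0,1)[0],key=len); hull=cv2.convexHull(ct)
    m=cv2.moments(hull);c=np.array([m["m10"],m["m01"]])/m["m00"]
    print(n,"dial",c,"bbox",cv2.boundingRect(hull),px2w(n,*c,.0445).round(4))
    b=blob(im,(h[...,1]>120)&(h[...,0]>12)&(h[...,0]<32)&(h[...,2]>110),*bp); yx=np.argwhere(b)
    print("  brass n",b.sum(),yx.mean(0)[::-1],"bbox",yx.min(0),yx.max(0))
    tip=lambda n,p:hullmask(n,cyl(p[0],p[1],.0065,.0535,.0695))
    p=solve(n,lambda n,p:tip(n,p)[0],yx.mean(0)[::-1]); print("  shaft",p.round(4),"area model",tip(n,p)[1])
    k=np.zeros(w.shape,bool);u,v=kp;k[v-30:v+30,u-30:u+30]=f.max(2)[v-30:v+30,u-30:u+30]<(48 if n=="top" else 60)
    k=blob(im,k,*kp);hh=cv2.convexHull(np.argwhere(k)[:,::-1].astype(np.int32));m=cv2.moments(hh);c=np.array([m["m10"],m["m01"]])/m["m00"]
    def kn(n,p):
        r=np.radians(33);e=np.array([[np.cos(r),-np.sin(r)],[np.sin(r),np.cos(r)]])
        bar=[(*(p+e@[sx*.023,sy*.008]),.047) for sx in(-1,1) for sy in(-1,1)]
        return hullmask(n,cyl(*p,.0245,0,.02)+bar)
    p=solve(n,lambda n,p:kn(n,p)[0],c);print("  knob c",c,p.round(4),"area",m["m00"],kn(n,p)[1],cv2.boundingRect(hh))
E
```

```text
top dial [314.0857354  195.13254496] bbox (299, 181, 31, 29) [0.4664 0.4161 0.0445]
  brass n 21 [314.         193.61904762] bbox [192 312] [196 316]Traceback (most recent call last):
  File "<stdin>", line 11, in <module>
  File "m.py", line 11, in solve
    def solve(n,f,c): return least_squares(lambda p:f(n,p)-c,[.45,.3],diff_step=1e-3,x_scale=.01).x
                             ~~~~~~~~~~~~~^^^^^^^^^^^^^^^^^^^^^^^^^^^^^^^^^^^^^^^^^^^^^^^^^^^^^^^
    return func(*args, **kwargs)
    result = trf(vector_fun.fun, vector_fun.jac, x0, f0, J0, lb, ub, ftol, xtol,
                 gtol, max_nfev, x_scale, loss_function, tr_solver,
                 tr_options.copy(), verbose, callback=callback_wrapped)
    return trf_no_bounds(
        fun, jac, x0, f0, J0, ftol, xtol, gtol, max_nfev, x_scale,
        loss_function, tr_solver, tr_options, verbose, callback=callback)
    f_new = fun(x_new)
    self._update_fun()
    ~~~~~~~~~~~~~~~~^^
    self.f = self.fun_wrapped(xp_copy(self.x))
             ~~~~~~~~~~~~~~~~^^^^^^^^^^^^^^^^^
    return np.atleast_1d(self.fun(x))
                        
[... 235 characters left out ...]
le=.01).x
                                                    ~^^^^^
  File "<stdin>", line 11, in <lambda>
  File "<stdin>", line 10, in <lambda>
  File "m.py", line 7, in hullmask
    s=8; q=np.array([w2px(n,p) for p in pts]); q=((q+.5)*s).astype(np.int32)
                     ~~~~^^^^^
  File "h.py", line 8, in w2px
    c=cams.calibration(n); q=c["K"]@rot(n).T@(np.array(p)-c["origin"]); return q[:2]/q[2]
                                    ~~~^^^
  File "h.py", line 4, in rot
    def rot(n): return R.from_euler('xyz',cams.calibration(n)["rotation"],degrees=True).as_matrix()
                                          ~~~~~~~~~~~~~~~~^^^
ValueError: time passes only in moves, steps and waits
```

```bash
sed -i 's/^def rot.*/C={n:cams.calibration(n) for n in("top","side")}\ndef rot(n): return R.from_euler("xyz",C[n]["rotation"],degrees=True).as_matrix()/; s/c=cams.calibration(n);/c=C[n];/' h.py
sed -i 's/\.astype(np.int32)$/.astype(np.float32)/; s/^def solve.*/def solve(n,f,c):\n    p=np.array([.45,.3])\n    for _ in range(8):\n        f0=f(n,p);J=np.c_[f(n,p+[.002,0])-f0,f(n,p+[0,.002])-f0]\/.002;p=p+np.linalg.solve(J,c-f0)\n    return p/' m.py
sed -i 's/^    s=8.*/    s=1; q=np.array([w2px(n,p) for p in pts]).astype(np.float32)/; s/\/s-.5/\/s/g' m.py
cat > r.py <<'E'
from m import *
for n,kp,bp in(("top",(391,250),(315,194)),("side",(334,287),(323,210))):
    im=cv2.imread(f"pics/{n}0.png"); h=cv2.cvtColor(im,cv2.COLOR_BGR2HSV); f=im.astype(int)
    w=blob(im,(h[...,1]<45)&(h[...,2]>(150 if n=="top" else 205)),*bp)
    ct=max(cv2.findContours(w.astype(np.uint8),0,1)[0],key=len); hull=cv2.convexHull(ct)
    m=cv2.moments(hull);c=np.array([m["m10"],m["m01"]])/m["m00"]
    print(n,"dial",c,"bbox",cv2.boundingRect(hull),px2w(n,*c,.0445).round(4))
    b=blob(im,(h[...,1]>120)&(h[...,0]>12)&(h[...,0]<32)&(h[...,2]>110),*bp); yx=np.argwhere(b)
    print("  brass n",b.sum(),yx.mean(0)[::-1],"bbox",yx.min(0),yx.max(0))
    def tip(n,p):
        a=np.radians(28); P=[]
        for z,r,fl in((.0535,.007,.0035),(.0677,.007,.0035),(.0695,.0052,.0035)):
            for t in A:
                x,y=min(r*np.cos(t),fl),r*np.sin(t); P.append((p[0]+x*np.cos(a)-y*np.sin(a),p[1]+x*np.sin(a)+y*np.cos(a),z))
        return hullmask(n,P)
    p=solve(n,lambda n,p:tip(n,p)[0],yx.mean(0)[::-1]); print("  shaft",p.round(4),"area model",tip(n,p)[1])
    k=np.zeros(w.shape,bool);u,v=kp;k[v-30:v+30,u-30:u+30]=f.max(2)[v-30:v+30,u-30:u+30]<(48 if n=="top" else 60)
    k=blob(im,k,*kp);hh=cv2.convexHull(np.argwhere(k)[:,::-1].astype(np.int32));m=cv2.moments(hh);c=np.array([m["m10"],m["m01"]])/m["m00"]
    def kn(n,p):
        r=np.radians(33);e=np.array([[np.cos(r),-np.sin(r)],[np.sin(r),np.cos(r)]])
        bar=[(*(p+e@[sx*.023,sy*.008]),.047) for sx in(-1,1) for sy in(-1,1)]
        return hullmask(n,cyl(*p,.0245,0,.02)+bar)
    p=solve(n,lambda n,p:kn(n,p)[0],c);print("  knob c",c,p.round(4),"area",m["m00"],kn(n,p)[1],cv2.boundingRect(hh))
E
python3 r.py
```

```text
top dial [314.0857354  195.13254496] bbox (299, 181, 31, 29) [0.4664 0.4161 0.0445]
  brass n 21 [314.         193.61904762] bbox [192 312] [196 316]
  shaft [0.4668 0.4163] area model 39.628938688430935
  knob c [391.35153722 251.625     ] [0.4445 0.217 ] area 412.0 475.9204399564769 (380, 240, 24, 24)
side dial [322.82439678 219.05808758] bbox (306, 212, 34, 15) [0.4637 0.4125 0.0445]
  brass n 48 [322.58333333 210.85416667] bbox [207 320] [215 325]
  shaft [0.4635 0.4141] area model 67.22699269396253
  knob c [334.51075565 289.34896121] [0.4425 0.2113] area 906.5 1132.5563431596383 (318, 270, 32, 37)
```

Request:
{"method": "arm_command", "body": {
  "series": "10.7 -13 0 0 255;21.3 -26 0 0 255;21.3 -26 0 0 255;21.3 -26 0 0 255;21.3 -26 0 0 255;21.3 -26 0 0 255;10.7 -13 0 0 255;0 0 0 0.044 255;0 0 0 0.043 255;0 0 0 0 255;0 0 0 0 255;0 0 0 0 255"
}}

```text
time_s: 6.93
tool_pos: [0.4676, 0.4152, 0.1298]
tool_rot: [180.0, 0.1, 28.0]
force: [-0.5, 0.2, -0.4]
grip_width: 0.016
grasp_force: 25.0
```

```bash
python3 - <<'E'
from m import *
D={"top":(.4664,.4161),"side":(.4637,.4125)}
for n,b in(("top",(315,178)),("side",(337,214))):
    im=cv2.imread(f"pics/{n}0.png"); h=cv2.cvtColor(im,cv2.COLOR_BGR2HSV)
    m=((h[...,0]<10)|(h[...,0]>170))&(h[...,1]>90)&(h[...,2]>70); k=np.zeros_like(m); k[b[1]-7:b[1]+8,b[0]-10:b[0]+11]=1; m&=k
    q=np.argwhere(m).mean(0)[::-1]; p=px2w(n,*q,.0435); d=p[:2]-D[n]; print(n,m.sum(),q,np.linalg.norm(d),np.degrees(np.arctan2(d[1],d[0])))
P=[]
for i in range(4):
    o=telemetry.get_obs();P.append(np.r_[o["tool_pos"],o["tool_rot"][2]]);s=cams.read_camera("side")
print(np.array(P)); cv2.imwrite("pics/side4.png",s)
cv2.imwrite("pics/c4.png",crop(s,280,155,90,80,8))
for dz in(-.0255,-.0055):print(w2px("side",P[-1][:3]+[0,0,dz]))
E
```

```text
top 11 [314.54545455 177.72727273] 0.03810395465232523 27.750082654597776
side 3 [338.66666667 214.33333333] 0.04022708780931432 28.955648071951728
[[ 0.46762287  0.41522982  0.1297971  28.04843775]
 [ 0.46772171  0.41524397  0.1300639  28.02875993]
 [ 0.46781862  0.41527433  0.13025898 28.01599361]
 [ 0.46781651  0.4153389   0.13037122 28.00739882]]
[325.50579627 188.63369014]
[325.80102411 178.45931216]
```

View pics/c4.png

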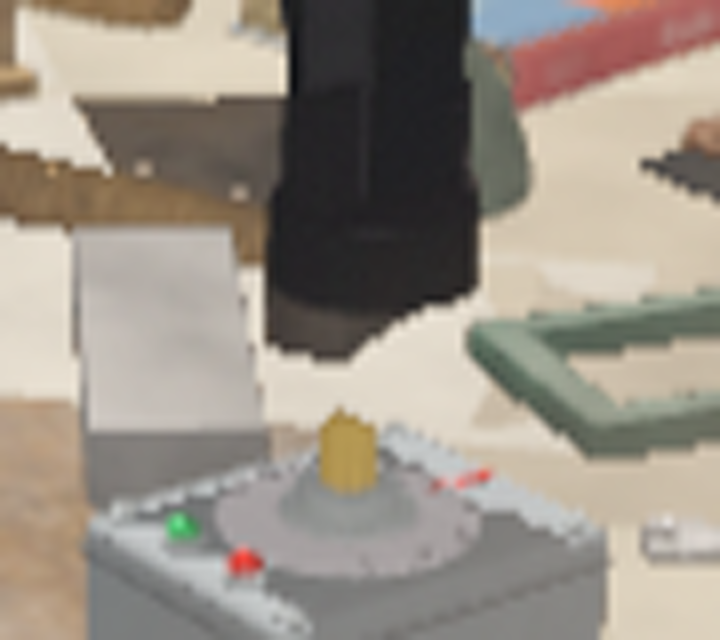

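Side crop: the knob hangs above the box, with skirt about crop x 268–478 and brass shaft 320–378, so the knob looks about 2 px right of the shaft. I check that with pixel profiles before coming down.

```bash
python3 - <<'E'
from m import *
im=cv2.imread("pics/side4.png");g=im.max(2)
for v in range(179,194,2): print(v,g[v,308:346])
h=cv2.cvtColor(im,cv2.COLOR_BGR2HSV)
b=blob(im,(h[...,1]>100)&(h[...,0]>12)&(h[...,0]<32)&(h[...,2]>90),323,211);print(b.sum(),np.argwhere(b).mean(0),[(v,np.where(b[v])[0][[0,-1]]) for v in range(207,217) if b[v].any()])
for p in((.4678,.4153),(.4637,.4125)):
  print([w2px("side",(*p,z)) for z in(.115,.0615)], [w2px("side",(p[0]+.0245*np.cos(a),p[1]+.0245*np.sin(a),.115)) [0].round(1) for a in(np.radians([-8.5,171.5]))])
E
```

```text
179 [110 158 151  98  95  82  36  34  36  37  38  38  37  35  37  37  38  42
  34  35  35  35  35  35  35  34  38  37  36  38  38  50 108 110 107 103
 100 118]
181 [127 124 123 118 112  73  35  35  36  36  35  36  38  38  36  36  35  36
  36  37  36  37  37  37  37  38  37  37  39  38  40  45  97 118 130 162
 185 212]
183 [149 129 127 130 131  83  34  36  36  37  39  38  37  36  36  39  39  42
  41  41  40  40  38  39  38  38  38  38  40  40  41  82 209 209 209 209
 209 209]
185 [186 128 138 131 135  58  36  35  38  38  37  38  38  40  39  37  39  38
  40  38  38  40  40  39  39  40  40  42  41  42  43  84 212 213 214 213
 214 213]
187 [191 153 129 125 126  57  35  37  38  39  38  38  38  38  39  40  39  40
  41  41  41  42  42  39  41  41  42  41  44  43  44  90 221 220 220 220
 220 219]
189 [189 185 222 221 216  67  37  37  37  39  37  38  38  39  38  38  41  39
  42  43  42  43  44  42  41  43  43  45  45  44  44  86 214 215 215 215
 215 215]
191 [185 187 203 221 218  77  57  45  39  39  39  40  40  40  40  40  41  42
  42  43  44  45  44  43  43  44  46  45  45  47  76 174 220 214 215 215
 214 214]
193 [186 186 167 223 219  87  70  70  73  68  61  58  52  53  49  45  46  44
  47  47  48  47  47  47  76 173 171 171 178 227 226 226 225 221 215 215
 215 215]
58 [211.06896552 322.96551724] [(207, array([321, 324])), (208, array([320, 326])), (209, array([320, 326])), (210, array([320, 326])), (211, array([320, 326])), (212, array([320, 326])), (213, array([320, 326])), (214, array([320, 326])), (215, array([321, 325]))]
[array([325.65002242, 183.51059182]), array([324.87804278, 210.11860398])] [np.float64(338.9), np.float64(312.4)]
[array([323.75876746, 184.13891551]), array([323.02666216, 210.8291873 ])] [np.float64(337.1), np.float64(310.4)]
```

Request:
{"method": "arm_command", "body": {
  "series": "-3.1 -2.2 0 0 255;0 0 15 0 255;0 0 12 0 255;0 0 5 0 255;0 0 0 0 255;0 0 0 0 255;0 0 0 0 255"
}}

```text
time_s: 7.72
tool_pos: [0.4642, 0.4165, 0.0989]
tool_rot: [-180.0, -0.0, 28.0]
force: [-0.1, -0.1, -0.5]
grip_width: 0.0157
grasp_force: 25.0
```

```bash
python3 - <<'E'
from m import *
P=[]
for i in range(3):
    o=telemetry.get_obs();P.append(np.r_[o["tool_pos"],o["tool_rot"][2],o["force"]]);s=cams.read_camera("side")
print(np.array(P).round(4)); cv2.imwrite("pics/side5.png",s)
cv2.imwrite("pics/c5.png",crop(s,285,170,75,65,8))
g=s.max(2)
for v in range(194,220,2): print(v,g[v,306:346])
E
```

```text
[[ 0.4642  0.4165  0.0989 28.0031 -0.0828 -0.0901 -0.4818]
 [ 0.4643  0.4166  0.0991 28.0036 -0.0588  0.1248 -0.9248]
 [ 0.4643  0.4166  0.0992 28.0065 -0.3062  0.0286 -0.6126]]
194 [186 186 189 190 181 199  35  36  36  39  39  39  38  39  39  41  45  43
  37  39  40  40  40  40  42  42  40  41  45  46  97 227 225 212 210 208
 198 198 198 197]
196 [185 187 189 190 187  62  37  37  37  39  39  42  40  40  40  40  41  39
  38  40  41  41  43  44  44  45  45  46  46  46  55 113 154 134 152 160
 162 162 161 154]
198 [179 182 183 184 183  64  38  38  38  39  40  40  39  40  41  40  41  41
  42  43  43  44  45  45  46  46  46  47  48  50  53  88 134 105 110 117
 141 160 167 165]
200 [184 183 182 182 179  39  38  38  41  40  41  40  41  41  45  44  46  48
  50  49  48  48  46  47  48  49  49  49  52  52  55 111 221 165  95  96
 103 108 135 158]
202 [190 188 186 185 180  38  38  39  42  42  41  43  43  44  44  44  45  45
  47  48  48  48  49  49  50  51  51  53  53  54  57 112 223 222 219 154
  92  96 102 109]
204 [193 191 190 188 184  57  40  40  42  42  44  44  45  45  45  46  46  48
  47 
[... 561 characters left out ...]
17 217 216
 218 217 217 217]
212 [123 121 122 122 123 123 118 113 163 151 145 151 130 134 168 177 180 178
 180 176 171 146 126 182 184 197 199 199 200 199 198 201 201 202 204 205
 205 205 204 203]
214 [122 123 122 128 138 145 152 151 139 166 166 144 136 137 164 177 181 176
 183 174 170 138 140 149 160 172 227 246 227 211 208 214 207 210 217 207
 202 203 204 204]
216 [121 129 139 150 152 167 166 168 168 159 145 135 140 140 141 146 161 156
 160 146 144 140 140 142 152 162 168 166 162 166 166 161 185 197 196 196
 196 196 195 197]
218 [126 160 166 166 167 167 167 166 157 141 141 139 143 147 150 152 152 151
 150 151 150 146 145 139 144 145 160 168 169 169 168 166 139 140 132 178
 178 181 196 197]
```

View pics/c5.png

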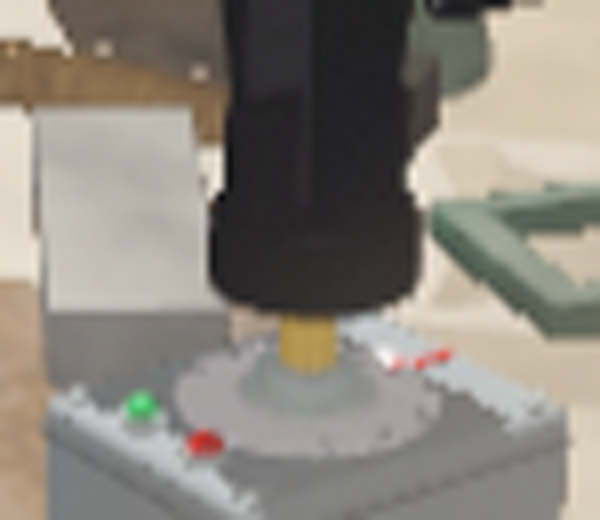

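```bash
python3 - <<'E'
from h import *
for p in((.4643,.4166),(.4635,.4126)):
    f=np.array(p)-.0245*np.array([.19,.98]); print(w2px("side",(*f,.0737)),w2px("side",(*p,.0445)),w2px("side",(*p,.0615)))
s=cv2.imread("pics/side5.png").max(2); print(s[205:212,318:330])
E
```

```text
[323.09650101 209.18395815] [322.69974753 218.14761165] [322.92384982 209.94470083]
[323.08499781 210.07649496] [322.68704341 219.04402239] [322.91197839 210.813725  ]
[[ 44  46  47  47  47  48  48  48  50  52  51  53]
 [ 45  47  47  47  47  49  50  50  52  51  53  53]
 [ 47  47  47  49  49  50  50  50  53  52  54  55]
 [ 47  49  49  50  49  51  52  52  54  54  56  55]
 [120 121  99 103  85  84  86  86  84  95  97 122]
 [168 163 152 159 148 146 148 147 143 157 166 182]
 [152 139 168 177 179 178 181 177 172 170 183 200]]
```

Request:
{"method": "arm_command", "body": {
  "series": "-2 1.3 0 0 255;0 0 1.5 0 255;0 0 1.5 0 255;0 0 1.5 0 255;0 0 1 0 255;0 0 1 0 255;0 0 0 0 255;0 0 0 0 255"
}}

```text
time_s: 8.53
tool_pos: [0.4631, 0.4148, 0.0921]
tool_rot: [-180.0, -0.1, 28.0]
force: [1.6, 1.8, -0.3]
grip_width: 0.0157
grasp_force: 25.0
```

Request:
{"method": "arm_command", "body": {
  "series": "0 0 1 0 255;0 0 1 0 255;0 0 1 0 255;0 0 1 0 255;0 0 0 0 255;0 0 0 0 255;0 0 0 0 255"
}}

```text
time_s: 9.12
tool_pos: [0.4631, 0.4148, 0.0882]
tool_rot: [-180.0, -0.1, 28.0]
force: [2.8, 5.5, -0.5]
grip_width: 0.0157
grasp_force: 25.0
```

Request:
{"method": "arm_command", "body": {
  "series": "0.5 -0.4 0 0 255;0 0 0 0 255;0 0 0 0 255;0 0 0 0 255"
}}

```text
time_s: 9.45
tool_pos: [0.4631, 0.4148, 0.0881]
tool_rot: [-180.0, -0.0, 28.0]
force: [2.2, 3.8, 0.8]
grip_width: 0.0155
grasp_force: 25.0
```

Request:
{"method": "arm_command", "body": {
  "series": "0.2 -0.2 1 0 255;0 0 1 0 255;0 0 1 0 255;0 0 1 0 255;0 0 0 0 255;0 0 0 0 255;0 0 0 0 255"
}}

```text
time_s: 10.03
tool_pos: [0.4631, 0.4149, 0.0837]
tool_rot: [180.0, 0.0, 28.0]
force: [2.9, 3.9, -1.8]
grip_width: 0.0158
grasp_force: 25.0
```

Request:
{"method": "arm_command", "body": {
  "series": "0.6 -0.4 0 0 255;0 0 1 0 255;0 0 1 0 255;0 0 1 0 255;0 0 0 0 255;0 0 0 0 255;0 0 0 0 255"
}}

```text
time_s: 10.62
tool_pos: [0.4631, 0.4152, 0.0805]
tool_rot: [180.0, 0.1, 28.0]
force: [1.0, 0.5, -0.9]
grip_width: 0.0159
grasp_force: 25.0
```

Request:
{"method": "arm_command", "body": {
  "series": "0 0 0.7 0 255;0 0 0.7 0 255;0 0 0 0 255;0 0 0 0 255;0 0 0 0 255"
}}

```text
time_s: 11.03
tool_pos: [0.4633, 0.4152, 0.0794]
tool_rot: [180.0, 0.0, 28.0]
force: [0.5, 0.4, -1.0]
grip_width: 0.0156
grasp_force: 25.0
```

Request:
{"method": "arm_command", "body": {
  "series": "0 0 0.7 0 255;0 0 0.7 0 255;0 0 0.7 0 255;0 0 0 0 255;0 0 0 0 255;0 0 0 0 255",
  "squeeze": 40
}}

```text
time_s: 11.53
tool_pos: [0.4635, 0.4153, 0.0776]
tool_rot: [180.0, 0.0, 28.0]
force: [-1.0, -1.6, 3.6]
grip_width: 0.0157
grasp_force: 40.0
```

Request:
{"method": "arm_command", "body": {
  "series": "0 0 0.8 0 255;0 0 0.8 0 255;0 0 0.8 0 255;0 0 0 0 255;0 0 0 0 255;0 0 0 0 255"
}}

```text
time_s: 12.03
tool_pos: [0.4636, 0.4155, 0.0753]
tool_rot: [180.0, 0.0, 28.0]
force: [-1.5, -2.4, 5.0]
grip_width: 0.0157
grasp_force: 40.0
```

Request:
{"method": "arm_command", "body": {
  "series": "-0.2 0.1 0.8 0 255;0 0 0.8 0 255;0 0 0.7 0 255;0 0 0 0 255;0 0 0 0 255;0 0 0 0 255"
}}

```text
time_s: 12.53
tool_pos: [0.4636, 0.4155, 0.0733]
tool_rot: [180.0, -0.0, 28.0]
force: [-1.7, -2.9, 8.2]
grip_width: 0.0158
grasp_force: 40.0
```

Request:
{"method": "arm_command", "body": {
  "series": "0 0 0.5 0 255;0 0 0.5 0 255;0 0 0 0 255;0 0 0 0 255;0 0 0 0 255"
}}

```text
time_s: 12.95
tool_pos: [0.4636, 0.4155, 0.073]
tool_rot: [180.0, -0.0, 28.0]
force: [-3.5, -3.4, 9.7]
grip_width: 0.0159
grasp_force: 40.0
```

Request:
{"method": "arm_command", "body": {
  "series": "-0.3 0.1 0.5 0 255;0 0 0.5 0 255;0 0 0 0 255;0 0 0 0 255;0 0 0 0 255;0 0 0 0 255"
}}

```text
time_s: 13.45
tool_pos: [0.4636, 0.4155, 0.0729]
tool_rot: [180.0, -0.1, 28.0]
force: [-3.2, -5.3, 14.7]
grip_width: 0.0155
grasp_force: 40.0
```

```bash
python3 - <<'E'
from h import *
F=[]
for i in range(4):
    o=telemetry.get_obs();F.append(np.r_[o["tool_pos"],o["force"]]);s=cams.read_camera("side")
print(np.array(F).round(4)); cv2.imwrite("pics/c6.png",crop(s,285,170,75,65,8))
E
```

```text
[[ 0.4636  0.4155  0.0729 -3.2127 -5.3351 14.6642]
 [ 0.4636  0.4155  0.0729 -2.9791 -4.6546 15.0758]
 [ 0.4636  0.4155  0.073  -3.799  -5.2263 15.4983]
 [ 0.4636  0.4156  0.0729 -4.7453 -4.2477 15.6885]]
```

View pics/c6.png

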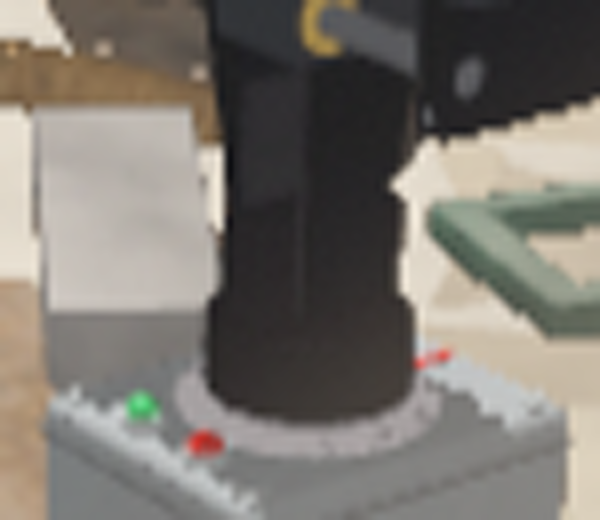

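The picture shows the knob sitting level just above the dial, in line with the red mark. TCP z holds at 0.0729 (the stop should be at 0.073) with about 15 N of push, so the shaft is at its stop.

```bash
python3 -c "
from cell import env
print(env.sign_off())"
```

```text
the job is handed in; nothing more can be done
None
```

The knob is pushed home on the D-shaft with its pointer at the red index mark, and I handed the job in at about 13.7 s still holding it pressed to the stop with about 15 N; the arm did not go near the tin, cork or whetstone. The sign-off gave no verdict.

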